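Lock the grind setting of the larger spice mill

TASK

Lock the grind setting of the larger of the two spice mills: turn its knurled lock ring clockwise (seen from above) until the ring's lug stands in line over the fin of the housing. Keep the barrel above the ring still while you turn, or the grind setting is lost, and leave the small mill's ring as it is. Let go at the end.

Things in the scene. Friction and masses are not known exactly. Their poses are not given: they have to be found in the camera images.
- mill: larger spice mill, fixed, 118 mm tall. Origin: its axis at table height; x along the fin. Black base plate 116 mm across, 10 high; white housing 76 narrowing to 44 mm across at 42 height, then straight to 62; knurled brass lock ring 50 mm across at 64-88 height; bare steel barrel 26 mm across above. Fin: white rib 10 mm thick, out to 54 mm from the axis, top at 48 height, all below the ring
- lug_tip (a point): end of the one lug on the larger mill's ring: 40 mm from the axis, 76 mm height. The lug is 10 mm wide, stands 15 mm out of the ring's lower 10 mm. It starts 40 to 85 degrees counterclockwise (from above) of the fin; locked is over the fin. The ring turns about the mill's axis with even friction (about 0.1 N m), has no stop at the fin and stays where left
- pointer_tip (a point): end of the steel pointer (5 mm wide, 7 high) on the larger mill's barrel: 21 mm from the axis, 104 mm height. It shows the grind setting; starts within 12 degrees of the fin. The barrel turns on the same axis and carries the ring, but its own friction (about 0.35 N m) keeps it still when only the ring is gripped and turned
- small_lug_tip (a point): end of the lug on the ring of the small mill, a bystander of the same build and materials: 88 mm tall, ring 33 mm across at 44-60 height, base plate 77 mm across. This point is 26 mm from that mill's axis, 52 mm height. The mills stand 180 mm or more apart, axis to axis; either may be on the left

How it is judged (in metres and radians):
At the end, for the whole second after the job is handed in: The lug of the larger mill's lock ring stands over the fin, its tip within 10 mm (about 14 degrees) to either side of the fin's middle line, and the tip of the barrel's pointer is within 5 mm (about 14 degrees) of where it started (x of lug_tip in the frame of mill above 0.03 m and y of lug_tip in the frame of mill between -0.01 and 0.01 m and distance of pointer_tip from where it was at the start of the episode below 0.005 m); the robot touches nothing.
It fails at once if the larger mill's barrel is turned more than about 14 degrees (5 mm at the pointer's tip) (distance of pointer_tip from where it was at the start of the episode above 0.005 m).
It fails at once if the small mill's ring is turned by more than 5 mm at the tip of its lug (distance of small_lug_tip from where it was at the start of the episode above 0.005 m).
It also fails if it takes over 32 s, if anything falls off the work surface, if the arm or the gripper's body presses on something with over 40 N, if the wrist force passes 120 N, or if a joint passes its speed limit or range.

ROBOT

A 6-joint arm with a two-finger parallel gripper is mounted at the origin on the work surface. World frame = base frame: x ahead of the robot, y to its left, z up, the work surface at z = 0. Lengths are in mm, angles in rad, forces in N, time in s.
With the tool pointing down it reaches from about 350 to 875 mm from the base axis. Payload 15.5 kg.
Tool frame: the origin (TCP) lies at the very end of the fingers, on their centre line; the grasp point (between the pads) lies 19 mm behind it; z points along the fingers, y is the line along which they close (so a half turn about z gives the same grasp; the last joint's range is limited). The gripper opens to 85 mm and grips with 20 to 120 N. Pads are 22 mm wide; open, the fingers measure 114 mm over their backs; the gripper's body (76 mm by 85 mm) begins 54 mm behind the grasp point. The pads swing forward as they close: fully open they stand 13 mm farther back than shut.
Start: joints at [-1.413, 0.494, 1.345, -0, 1.302, -0.096], TCP at [156.929, -604.979, 231.277] pointing down, gripper open.
Joint ranges: [-2.91, 2.91], [-0.82, 2.16], [0.22, 2.67], [-1.22, 4.37], [0.12, 2.79], [-3.08, 3.08]. Speed limits (rad/s): [1.89, 1.89, 2.57, 3.01, 3.01, 3.01].

INTERFACE

Orientations are given as a 3x3 rotation matrix whose columns are the frame's x, y, z axes.
In Python, from bench import ctrl gives the robot as it stands. The module is installed in compiled form; this text tells all that it offers.
- The arm moves only by the shell command python3 -m handwheel 'ROWS'. ROWS is JSON, a list of rows, each an object with "jaw": the closure, from -1 (fully open) to 1 (shut), so that 0 is half open; "offset": the shift along the tool's x, y, z in m, a list of three; "rot": the turn, a rotation vector about the tool's x, y, z in rad, a list of three. In form: [{"jaw": jaw, "offset": [x, y, z], "rot": [wx, wy, wz]}, ...]. A call has 1 to 20 rows; each row shifts and turns the commanded pose from where the row before left it, along the tool's axes as they then stand; what a row does not reach is not made up. A row lasts 1/8 s, in which the tool goes at most 62.5 mm and 10.7 degrees, less where a joint would pass 70% of its speed; a pose out of reach is approached as far as the arm can. A call is refused whole if a number of a shift passes 0.0625 or a number of a turn 0.188, either way. A call with a gripper value outside its range is refused whole. The fingers move at their own pace and stop on an object; the grip force is fixed at half the most. Time passes only in rows, so rows that do not move let the fingers close. It gives the time, the measured TCP pose, the force, the opening and the grip force at its end, in the units of the state.
- ctrl.read_state(): the state, without advancing time (a new reading comes with each control period).
- ctrl.snapshot(name): name is "scene" or "top" or "wrist"; returns the picture (384x512x3 uint8, red, green, blue); there is no depth.
- ctrl.camera_info(name): a dict with "mtx" (3x3 intrinsics, pixels), "view" (4x4, takes a point from world to camera coordinates). Camera axes: x right, y down, z forward; pixel columns grow to the right and rows downward; lengths in mm; the calibration is good to about 2 mm. A picture is of the moment at which its call begins: read the wrist's pose just before it. camera_info takes no time and is no camera call; for the wrist camera it gives the pose at the moment of the call.
- ctrl.close_job(): hands the job in; it is judged then, once.
Trained networks look in the newest picture that a camera, given by its name, has taken for a name from the list of things; names that differ only in an ending like _2 or _b are one class to them, and where a whole thing is asked for, a point or a joint stands for the part that bears it (a point fixed in the world has none). Each returns a list of dicts, best first, with "conf" (0 to 1); they miss things now and then, are a little off and sometimes report something else, mostly with a low value. They report only what shows in the picture. A call takes as long as a camera call.
- ctrl.regions_of(name, camera): "region" (384x512 bool, what is visible of it) and "rect" ([left, top, right, bottom] in pixels, round what is visible of it).
The state is a dict: "t": time; "joints": joint angles; "qd": joint speeds; "tau": joint torques, N m; "eef_pos": TCP position; "eef_rot": TCP orientation; "force": force on the tool from outside, world axes, zero at the start; "ft_torque": the same for the moment, N m; "width": finger opening in mm; "grip_force": force on a finger pad.
Only numpy, scipy, OpenCV 4.12 (cv2) and the standard library are available. Lean on these libraries where they do the work, as an engineer would, in place of code of your own. Each camera call takes 0.05 s, during which the arm holds its last target. There are 200 camera calls.

## Working session

There is one attempt and no reset: what is moved stays moved. The work goes in short steps, Python scripts to look and compute and a shell command to move; the robot and the scene stay as the last step left them, time stands still between calls to the robot, and variables do not carry over. Pictures are saved under pics/ and viewed, at most 10 in all, crops included, and the job is handed in when it is done.

```bash
mkdir -p pics; python3 - <<'E'
from bench import ctrl
import cv2,numpy as np
s=ctrl.read_state();print(s['t'],s['eef_pos'],s['eef_rot'],s['width'])
ims=[]
for c in("scene","top"):
    im=ctrl.snapshot(c);ims.append(im)
    i=ctrl.camera_info(c);print(c,np.round(i['mtx'],1).tolist(),np.round(i['view'],3).tolist())
    for n in("mill","lug_tip","pointer_tip","small_lug_tip"):
        print(n,[(round(r['conf'],2),np.round(r['rect']).tolist()) for r in ctrl.regions_of(n,c)[:3]])
    cv2.imwrite(f"pics/{c}0.png",im[:,:,::-1])
E
```

```text
0.0 [ 156.85698705 -604.60961846  230.6845103 ] [[ 9.67969286e-01  2.51068555e-01 -2.05355488e-04]
 [ 2.51068610e-01 -9.67968468e-01  1.26400595e-03]
 [ 1.18574510e-04 -1.27507726e-03 -9.99999180e-01]] 85.05547051269596
scene [[411.1, 0.0, 256.4], [0.0, 411.1, 190.3], [0.0, 0.0, 1.0]] [[0.572, 0.82, 0.01, -313.673], [0.579, -0.395, -0.713, -253.431], [-0.581, 0.413, -0.701, 1037.199], [0.0, 0.0, 0.0, 1.0]]
mill [(0.87, [289.0, 142.0, 350.0, 211.0])]
lug_tip [(0.97, [305.0, 152.0, 345.0, 176.0])]
pointer_tip [(0.58, [306.0, 144.0, 343.0, 176.0])]
small_lug_tip [(0.88, [165.0, 253.0, 194.0, 276.0])]
top [[445.3, 0.0, 252.8], [0.0, 445.3, 192.6], [0.0, 0.0, 1.0]] [[0.021, -0.999, 0.039, -29.505], [-0.991, -0.026, -0.131, 549.623], [0.132, -0.036, -0.991, 731.404], [0.0, 0.0, 0.0, 1.0]]
mill [(0.72, [131.0, 164.0, 195.0, 231.0])]
lug_tip [(0.61, [137.0, 172.0, 173.0, 207.0])]
pointer_tip [(0.59, [141.0, 176.0, 166.0, 206.0])]
small_lug_tip [(0.53, [325.0, 172.0, 348.0, 191.0])]
```

```bash
python3 - <<'E'
import cv2,numpy as np
a=cv2.imread("pics/scene0.png")[130:230,270:370];b=cv2.imread("pics/top0.png")[150:250,110:210]
cv2.imwrite("pics/c1.png",np.hstack([cv2.resize(x,(400,400),interpolation=cv2.INTER_CUBIC) for x in(a,b)]))
E
```

```text
(no output)
```

View pics/c1.png

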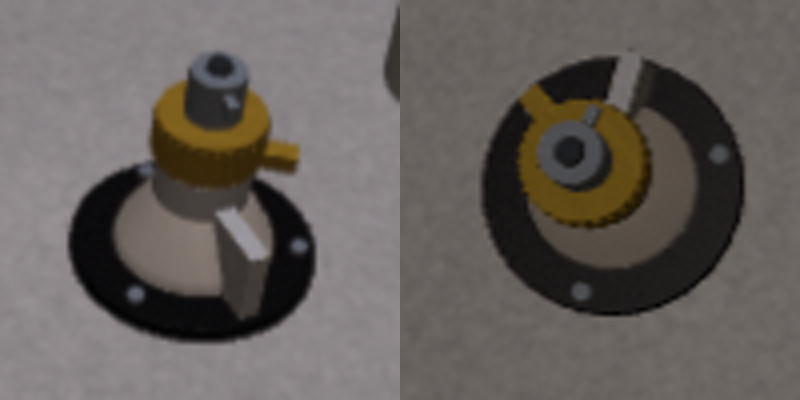

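View pics/top0.png

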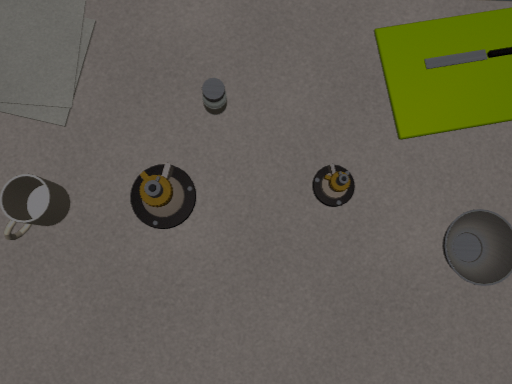

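The top view shows the larger mill on the left: plate centre (163,196), barrel top (153,187.5), lug tip (142.5,174), fin end (167.5,164) and pointer tip (159,177). The small mill is at (333,186).

```bash
cat > h.py <<'E'
import numpy as np
from bench import ctrl
def at(cam,uv,z,info=None):
    i=info or ctrl.camera_info(cam);K=np.array(i['mtx']);V=np.array(i['view']);R=V[:3,:3];o=-R.T@V[:3,3]
    d=R.T@np.linalg.solve(K,[*uv,1]);return o+d*(z-o[2])/d[2]
E
python3 - <<'E'
from h import *
P={k:at(c,uv,z) for k,c,uv,z in[("plate","top",(163.1,196.2),10),("barrel","top",(153,187.5),118),("lug","top",(142.5,173.7),76),("fin","top",(167.5,164.2),48),("ptr","top",(158.7,177),104),
 ("barrelS","scene",(324.6,146.5),118),("lugS","scene",(344.5,169.2),76),("finS","scene",(333.9,194.5),48)]}
for k,v in P.items():print(k,v.round(1))
c=(P["plate"]+P["barrel"]+P["barrelS"])/3
for k in("lug","fin","ptr","lugS","finS"):
    d=(P[k]-c)[:2];print(k,np.hypot(*d).round(1),np.degrees(np.arctan2(d[1],d[0])).round(1))
s=ctrl.read_state();R=np.array(s['eef_rot']);print(c,R.T@(c-s['eef_pos']), s['t'],s['joints'])
print(ctrl.camera_info("wrist")['view'].round(2).tolist())
E
```

```text
plate [543.2 141.1  10. ]
barrel [543.3 139.2 118. ]
lug [571.3 165.3  76. ]
fin [593.6 130.   48. ]
ptr [562.  133.9 104. ]
barrelS [549.7 137.8 118. ]
lugS [579.8 164.   76. ]
finS [597.1 128.7  48. ]
lug 36.7 44.9
fin 49.2 -11.0
ptr 17.5 -18.3
lugS 42.4 35.6
finS 52.8 -11.6
[545.38216151 139.36776031  82.        ] [ 562.88349985 -622.92505678  149.32190281] 0.5 [-1.41249459e+00  4.93639367e-01  1.34553860e+00  2.22961016e-05
  1.30252119e+00 -9.55014984e-02]
[[0.25, -0.97, 0.0, -625.04], [-0.92, -0.24, 0.31, -39.63], [-0.3, -0.08, -0.95, 381.1], [0.0, 0.0, 0.0, 1.0]]
```

```bash
python3 -m handwheel '[{"jaw":-1,"offset":[0.033,-0.0366,0],"rot":[0,0,0]},{"jaw":-1,"offset":[0.033,-0.0366,0],"rot":[0,0,0]},{"jaw":-1,"offset":[0.033,-0.0366,0],"rot":[0,0,0]},{"jaw":-1,"offset":[0.033,-0.0366,0],"rot":[0,0,0]},{"jaw":-1,"offset":[0.033,-0.0366,0],"rot":[0,0,0]},{"jaw":-1,"offset":[0.033,-0.0366,0],"rot":[0,0,0]},{"jaw":-1,"offset":[0.033,-0.0366,0],"rot":[0,0,0]},{"jaw":-1,"offset":[0.033,-0.0366,0],"rot":[0,0,0]},{"jaw":-1,"offset":[0.033,-0.0366,0],"rot":[0,0,0]},{"jaw":-1,"offset":[0.033,-0.0366,0],"rot":[0,0,-0.08]},{"jaw":-1,"offset":[0.033,-0.0366,0],"rot":[0,0,0]},{"jaw":-1,"offset":[0.033,-0.0366,0],"rot":[0,0,0]},{"jaw":-1,"offset":[0.033,-0.0366,0],"rot":[0,0,0]},{"jaw":-1,"offset":[0.033,-0.0366,0],"rot":[0,0,0]},{"jaw":-1,"offset":[0.033,-0.0366,0],"rot":[0,0,0]},{"jaw":-1,"offset":[0.033,-0.0366,0],"rot":[0,0,0]}]'
python3 - <<'E'
from h import *
s=ctrl.read_state();R=np.array(s['eef_rot']);print(s['t'],s['eef_pos'],R.T@(np.array([545.4,139.4,56])-s['eef_pos']),np.degrees(np.arctan2(R[1,1],R[0,1])),s['joints'])
E
```

```text
t: 2.5
eef_pos: [500.1, 106.2, 231.5]
eef_rot: [[0.945, 0.328, 0.001], [0.328, -0.945, -0.0], [0.0, 0.0, -1.0]]
force: [0.0, -0.2, 0.3]
width: 85.6
grip_force: 0.0
2.5 [500.11286534 106.21110746 231.45899446] [ 53.58209878 -16.53947769 175.48131028] -70.8613639439577 [ 9.24706400e-02  3.34010478e-01  1.62186448e+00 -7.25611218e-05
  1.18521354e+00  1.32926198e+00]
```

```bash
python3 -m handwheel '[{"jaw":-1,"offset":[0.027,-0.008,0],"rot":[0,0,0]},{"jaw":-1,"offset":[0.027,-0.0085,0],"rot":[0,0,0]},{"jaw":-1,"offset":[0,0,0.01],"rot":[0,0,-0.13]},{"jaw":-1,"offset":[0,0,0.01],"rot":[0,0,-0.13]},{"jaw":-1,"offset":[0,0,0],"rot":[0,0,-0.13]},{"jaw":-1,"offset":[0,0,0],"rot":[0,0,0]}]'
python3 - <<'E'
from h import *
import cv2
s=ctrl.read_state();R=np.array(s['eef_rot']);print(s['t'],s['eef_pos'],np.degrees(np.arctan2(R[1,1],R[0,1])))
i=ctrl.camera_info("wrist");im=ctrl.snapshot("wrist");cv2.imwrite("pics/w1.png",im[:,:,::-1])
np.savez("w1.npz",mtx=i['mtx'],view=i['view'])
E
```

```text
t: 3.25
eef_pos: [545.2, 137.8, 211.2]
eef_rot: [[0.75, 0.662, -0.0], [0.662, -0.75, 0.0], [-0.0, -0.0, -1.0]]
force: [-0.3, 0.5, 1.0]
width: 85.5
grip_force: 0.0
3.25 [545.20652739 137.8110348  211.2374915 ] -48.563737465314524
```

View pics/w1.png

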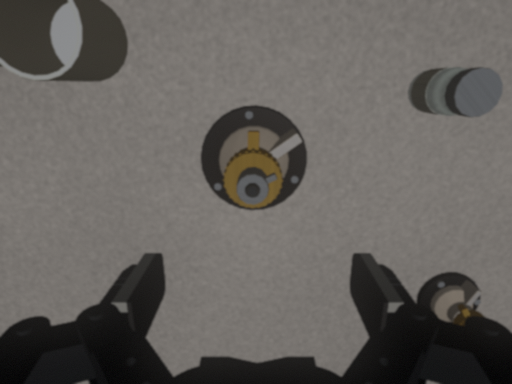

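The wrist view shows the lug perpendicular to the finger line. Plate centre is (254,158), barrel top (252.5,187), lug tip (254,132) and fin end (297,140).

```bash
python3 - <<'E'
from h import *
i=np.load("w1.npz")
P={k:at("",uv,z,i) for k,uv,z in[("plate",(254.2,158),10),("barrel",(252.5,188),118),("lug",(254,131),76),("fin",(297.5,139.5),48),("ptr",(275,177.5),104)]}
for k,v in P.items():print(k,v.round(1))
c=(P["plate"]+P["barrel"])/2
for k in("lug","fin","ptr"):
    d=(P[k]-c)[:2];print(k,np.hypot(*d).round(1),np.degrees(np.arctan2(d[1],d[0])).round(1))
s=ctrl.read_state();R=np.array(s['eef_rot']);print(c,R.T@(np.array([*c[:2],56])-s['eef_pos']))
E
```

```text
plate [547.6 143.5  10. ]
barrel [547.6 144.  118. ]
lug [576.4 168.3  76. ]
fin [594.6 129.8  48. ]
ptr [562.7 133.5 104. ]
lug 37.8 40.4
fin 49.1 -16.6
ptr 18.3 -34.2
[547.61237205 143.77341512  64.        ] [  5.68195348  -2.95114179 155.36711253]
```

```bash
python3 -m handwheel '[{"jaw":-1,"offset":[0.004,-0.0025,0.04],"rot":[0,0,0]},{"jaw":-1,"offset":[0,0,0.04],"rot":[0,0,0]},{"jaw":-1,"offset":[0,0,0],"rot":[0,0,0]}]'
python3 - <<'E'
from h import *
import cv2
i=ctrl.camera_info("wrist");im=ctrl.snapshot("wrist");cv2.imwrite("pics/w2.png",im[:,:,::-1])
np.savez("w2.npz",mtx=i['mtx'],view=i['view'])
E
```

```text
t: 3.68
eef_pos: [545.0, 142.0, 129.5]
eef_rot: [[0.751, 0.66, -0.004], [0.66, -0.751, -0.001], [-0.004, -0.002, -1.0]]
force: [-0.5, -1.0, 1.2]
width: 85.4
grip_force: 0.0
```

View pics/w2.png

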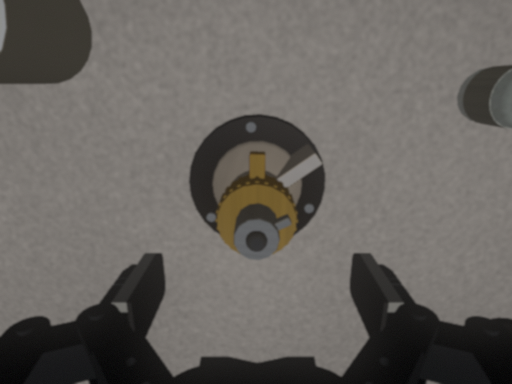

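Close up: plate centre about (257.5,182), barrel top (256.5,240), lug tip (258,152) and fin end (318,159). Laterally it is centred between the fingers (cols 164–350).

```bash
python3 - <<'E'
from h import *
i=np.load("w2.npz")
P={k:at("",uv,z,i) for k,uv,z in[("plate",(257.5,182),10),("barrel",(256.5,240),118),("lug",(258,152),76),("fin",(318,159),48),("ptr",(288.5,221),104)]}
for k,v in P.items():print(k,v.round(1))
c=(P["plate"]+P["barrel"])/2
for k in("lug","fin","ptr"):
    d=(P[k]-c)[:2];print(k,np.hypot(*d).round(1),np.degrees(np.arctan2(d[1],d[0])).round(1))
s=ctrl.read_state();R=np.array(s['eef_rot']);print(s['eef_pos'],c,R.T@(np.array([*c[:2],56])-s['eef_pos']))
E
```

```text
plate [547.1 143.3  10. ]
barrel [547.3 144.1 118. ]
lug [576.8 168.9  76. ]
fin [596.8 130.   48. ]
ptr [562.8 133.7 104. ]
lug 38.9 40.5
fin 51.4 -15.5
ptr 18.5 -32.7
[546.19169826 142.24631755 131.24419751] [547.23417959 143.70160171  64.        ] [ 1.85333628 -0.33278881 75.24193163]
```

```bash
python3 -m handwheel '[{"jaw":-1,"offset":[0.0015,0,0.03],"rot":[0,0,0]},{"jaw":-1,"offset":[0,0,0.03],"rot":[0,0,0]},{"jaw":-1,"offset":[0,0,0.015],"rot":[0,0,0]},{"jaw":-1,"offset":[0,0,0],"rot":[0,0,0]},{"jaw":-1,"offset":[0,0,0],"rot":[0,0,0]}]'; python3 -m handwheel '[{"jaw":0,"offset":[0,0,0],"rot":[0,0,0]},{"jaw":0.3,"offset":[0,0,0],"rot":[0,0,0]},{"jaw":0.6,"offset":[0,0,0],"rot":[0,0,0]},{"jaw":1,"offset":[0,0,0],"rot":[0,0,0]},{"jaw":1,"offset":[0,0,0],"rot":[0,0,0]},{"jaw":1,"offset":[0,0,0],"rot":[0,0,0]}]'
```

```text
t: 4.35
eef_pos: [548.5, 143.4, 57.6]
eef_rot: [[0.75, 0.662, 0.002], [0.662, -0.75, 0.0], [0.002, 0.001, -1.0]]
force: [-0.3, 0.2, -0.7]
width: 85.5
grip_force: 0.0
t: 5.1
eef_pos: [547.1, 144.3, 57.3]
eef_rot: [[0.749, 0.662, -0.0], [0.662, -0.749, 0.001], [0.001, -0.001, -1.0]]
force: [-8.9, 10.7, 18.2]
width: 48.5
grip_force: 58.5
```

```bash
python3 -m handwheel '[{"jaw":1,"offset":[0,-0.001,-0.001],"rot":[0,0,0]},{"jaw":1,"offset":[0,0,0],"rot":[0,0,0.06]},{"jaw":1,"offset":[0,0,0],"rot":[0,0,0.06]},{"jaw":1,"offset":[0,0,0],"rot":[0,0,0.06]},{"jaw":1,"offset":[0,0,0],"rot":[0,0,0.06]},{"jaw":1,"offset":[0,0,0],"rot":[0,0,0]}]'
python3 - <<'E'
from h import *
import cv2
s=ctrl.read_state();print(s['ft_torque'])
im=ctrl.snapshot("wrist")[100:340,140:380];b=ctrl.snapshot("top")[140:240,110:210]
cv2.imwrite("pics/w3.png",np.hstack([cv2.resize(x,(400,400),interpolation=cv2.INTER_CUBIC) for x in(im,b)])[:,:,::-1])
E
```

```text
t: 5.85
eef_pos: [547.3, 143.9, 57.6]
eef_rot: [[0.885, 0.465, 0.001], [0.465, -0.885, -0.0], [0.001, 0.0, -1.0]]
force: [-0.0, -2.5, 2.2]
width: 48.6
grip_force: 64.4
[-0.5053445  -0.17719886 -0.09345724]
```

View pics/w3.png

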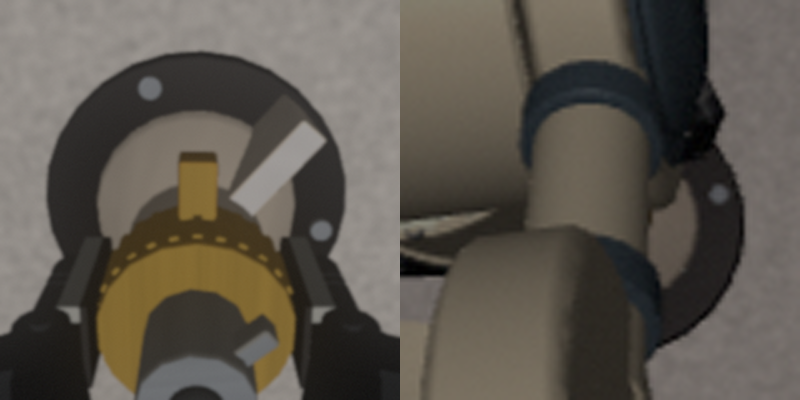

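The ring turns with the gripper and the lug stays centred between the fingers. The moment is 0.09 N m, which is only the ring's friction, and the pointer has stayed by the fin. About 42° are left.

```bash
python3 -m handwheel '[{"jaw":1,"offset":[0,0,0],"rot":[0,0,0.08]},{"jaw":1,"offset":[0,0,0],"rot":[0,0,0.08]},{"jaw":1,"offset":[0,0,0],"rot":[0,0,0.08]},{"jaw":1,"offset":[0,0,0],"rot":[0,0,0.08]},{"jaw":1,"offset":[0,0,0],"rot":[0,0,0.08]},{"jaw":1,"offset":[0,0,0],"rot":[0,0,0.08]},{"jaw":1,"offset":[0,0,0],"rot":[0,0,0.08]},{"jaw":1,"offset":[0,0,0],"rot":[0,0,0.08]},{"jaw":1,"offset":[0,0,0],"rot":[0,0,0.08]},{"jaw":1,"offset":[0,0,0],"rot":[0,0,0]}]'
python3 - <<'E'
from h import *
import cv2
s=ctrl.read_state();print(s['ft_torque'],s['joints'])
cv2.imwrite("pics/w4.png",cv2.resize(ctrl.snapshot("wrist")[100:340,140:380],(480,480),interpolation=cv2.INTER_CUBIC)[:,:,::-1])
E
```

```text
t: 7.2
eef_pos: [547.6, 141.9, 57.5]
eef_rot: [[0.972, -0.234, 0.001], [-0.234, -0.972, -0.003], [0.001, 0.003, -1.0]]
force: [4.0, -24.5, 4.5]
width: 48.9
grip_force: 65.0
[-4.10097891 -0.51657395 -0.03497285] [ 0.14972707  0.63570992  1.6640863  -0.00383367  0.84152095  1.95899393]
```

View pics/w4.png

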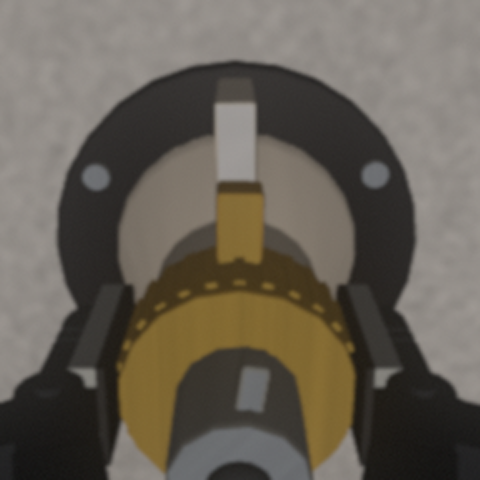

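The lug (cols 217–263) stands in line over the fin (215–256), and the pointer is still by the fin. Next I ease off the side force, release and retreat.

```bash
python3 -m handwheel '[{"jaw":1,"offset":[0,0.0015,0],"rot":[0,0,0]},{"jaw":1,"offset":[0,0,0],"rot":[0,0,0]},{"jaw":0.3,"offset":[0,0,0],"rot":[0,0,0]},{"jaw":-0.3,"offset":[0,0,0],"rot":[0,0,0]},{"jaw":-1,"offset":[0,0,0],"rot":[0,0,0]},{"jaw":-1,"offset":[0,0,0],"rot":[0,0,0]},{"jaw":-1,"offset":[0,0,0],"rot":[0,0,0]},{"jaw":-1,"offset":[0,0,0],"rot":[0,0,0]}]'
```

```text
t: 8.25
eef_pos: [546.6, 142.7, 57.3]
eef_rot: [[0.972, -0.234, -0.0], [-0.234, -0.972, 0.0], [-0.0, -0.0, -1.0]]
force: [-0.4, -0.3, 0.3]
width: 85.3
grip_force: 0.0
```

```bash
python3 -m handwheel '[{"jaw":-1,"offset":[0,0,-0.02],"rot":[0,0,0]},{"jaw":-1,"offset":[0,0,-0.04],"rot":[0,0,0]},{"jaw":-1,"offset":[0,0,-0.04],"rot":[0,0,0]},{"jaw":-1,"offset":[0,0,-0.04],"rot":[0,0,0]},{"jaw":-1,"offset":[-0.02,0,-0.01],"rot":[0,0,0]},{"jaw":-1,"offset":[0,0,0],"rot":[0,0,0]},{"jaw":-1,"offset":[0,0,0],"rot":[0,0,0]}]'
python3 - <<'E'
from h import *
import cv2
i=ctrl.camera_info("wrist");np.savez("w5.npz",mtx=i['mtx'],view=i['view'])
cv2.imwrite("pics/w5.png",cv2.resize(ctrl.snapshot("wrist")[60:220,180:340],(480,480),interpolation=cv2.INTER_CUBIC)[:,:,::-1])
E
```

```text
t: 9.12
eef_pos: [526.7, 147.2, 206.4]
eef_rot: [[0.972, -0.234, -0.001], [-0.234, -0.972, -0.0], [-0.001, 0.001, -1.0]]
force: [0.2, 0.8, 0.6]
width: 85.4
grip_force: 0.0
```

View pics/w5.png

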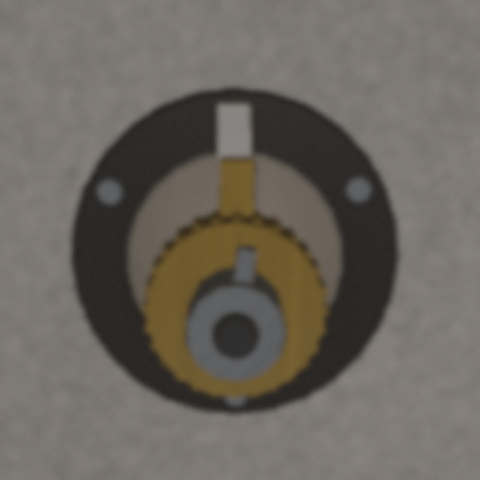

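After release, the lug (about col 238) stands over the fin (col 234) and the pointer is slightly clockwise of it, as at the start. The gripper is clear.

```bash
python3 -c "
from bench import ctrl
print(ctrl.close_job())"
```

```text
the job is handed in; nothing more can be done
None
```

I turned the larger mill's lock ring about 54° clockwise and let go. The last picture shows its lug in line over the fin and the barrel's pointer where it looked at the start; I didn't go near the small mill, and I handed the job in just after 9.1 s on the robot's clock (no verdict was returned).

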